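# Pry up the creasing machine's leaf and shim it

### The arm

A 7-joint arm with a two-finger parallel gripper is mounted at the origin on the work surface. World frame = base frame: x ahead of the robot, y to its left, z up, the work surface at z = 0. Lengths are in m, angles in rad, forces in N, time in s.
With the tool pointing down it reaches from about 0.35 to 0.9 m from the base axis. Payload 8.1 kg.
Tool frame: the origin (TCP) lies midway between the tips of the shut fingers; the grasp point (between the pads) lies 19 mm behind it; z points along the fingers, y is the direction in which the jaws open and shut (so a half turn about z gives the same grasp; the last joint's range is limited). The gripper opens to 92 mm and grips with 3 to 60 N. Pads are 19 mm wide; open, the fingers measure 130 mm over their backs; the gripper's body (75 mm by 190 mm) begins 47 mm behind the grasp point.
Start: joints at [-0.103, 0.434, 0.025, 1.573, -0.012, 1.134, -0.075], TCP at [0.625, -0, 0.227] pointing down, gripper open.
Joint ranges: [-2.62, 2.62], [-0.44, 2.09], [-1.27, 1.32], [0.08, 2.57], [-1.32, 4.46], [0.12, 2], [-2.74, 2.74]. Speed limits (rad/s): [2.22, 2.22, 3.01, 3.01, 3.14, 3.14, 3.14].

### API

Orientations are given as a rotation vector (axis times angle).
In Python, from cell import monitor, get_image, get_calibration, workorder, look_for, masks_of gives the robot as it stands.
- The arm moves only by the shell command python3 -m crank 'ROWS' [FORCE]. ROWS is JSON, a list of rows, each a list of 3 entries, a list of its own where there are three numbers: the shift along the tool's x, y, z in cm, then the turn about the tool's z in degrees, then the closure in counts, from 0 (fully open) to 255 (shut). A call has 1 to 5 rows; each row shifts and turns the commanded pose from where the row before left it, along the tool's axes as they then stand; what a row does not reach is not made up. A row lasts 1/10 s, in which the tool goes at most 50 mm and 8.59 degrees, less where a joint would pass 70% of its speed; a pose out of reach is approached as far as the arm can. A call with a gripper value outside its range is refused whole. The fingers move at their own pace and stop on an object; FORCE is the grip in N (left out, the last holds). Time passes only in rows, so rows that do not move let the fingers close. It gives the time, the measured TCP pose, the force and the opening at its end, in the units of the state.
- monitor.observe(): the state, without advancing time (a new reading comes with each control period).
- get_image(name): name is "scene" or "side" or "wrist"; returns (picture, depth): 400x640x3 uint8, red, green, blue; 400x640 float32, m along the optical axis (not along the pixel's ray), 0 where there is no reading.
- get_calibration(name): a dict with "fx", "fy", "cx", "cy" (pixels), "R" (3x3) and "t" (3): a world point X has camera coordinates R X + t. Camera axes: x right, y down, z forward; pixel columns grow to the right and rows downward; lengths in m; the calibration is good to about 2 mm. A picture is of the moment at which its call begins: read the wrist's pose just before it. get_calibration takes no time and is no camera call; for the wrist camera it gives the pose at the moment of the call.
- workorder.sign_off(): hands the job in, once; it reports no verdict.
Trained networks look in the newest picture that a camera, given by its name, has taken for a name from the list of things; names that differ only in an ending like _2 or _b are one class to them, and where a whole thing is asked for, a point or a joint stands for the part that bears it (a point fixed in the world has none). Each returns a list of dicts, best first, with "score" (0 to 1); they miss things now and then, are a little off and sometimes report something else, mostly with a low value. They report only what shows in the picture. A call takes as long as a camera call. They do not tell look-alikes from the thing itself.
- look_for(label, camera): "location" ([x, y, z] in m, in world coordinates, good to about 4 mm: the middle of the surface that is visible of it).
- masks_of(label, camera): "region" (400x640 bool, what is visible of it).
The state is a dict: "clock": time; "joints": joint angles; "dq": joint speeds; "joint_efforts": joint torques, N m; "position": TCP position; "ee_rot": TCP orientation; "force": force on the tool from outside, world axes, zero at the start; "ft_torque": the same for the moment, N m; "width": opening from 0.0 (shut) to 1.0 (fully open).
Only numpy, scipy, OpenCV 4.12 (cv2) and the standard library are available. Lean on these libraries where they do the work, as an engineer would, in place of code of your own. Each camera call takes 0.05 s, during which the arm holds its last target.

### The job

The hinged aluminium leaf of the creasing machine has sagged onto its ledge. Take the orange-handled pry bar, put its tip under the leaf's free edge with the shank across the blue fulcrum block, and press the handle down to lever the leaf up; its stiff hinge keeps it up. Then slip the red shim flat onto the steel ledge under the raised leaf, tab outside and close to the leaf's edge, and let go; leave the yellow shim alone.

Things in the scene. Friction and masses are not known exactly. Their poses are not given: they have to be found in the camera images.
- machine: White bench creasing machine, fixed. Origin on the table right below the middle of the leaf's free edge; +y points level from there under the leaf to the machine, x along the edge. Leaf: aluminium plate 260 (x) x 200 (y) x 12 mm, yellow line at its free edge, underside 90 mm above the table when down, hinged at y = 200 mm. Below it, x = -100 to 10 mm is free for the bar.
- leaf (a joint): Angle of the leaf in rad: 0 = down on its ledge, grows as the free edge rises (0.1 rad = 20 mm at the edge), at most 0.16. Stiff hinge: it stays where it is left. It needs about 20 to 25 N upward near the free edge, so 10 to 15 N down on the bar's handle.
- fulcrum_top (a point): Top of the fulcrum block, a fixed blue block 60 mm wide along the leaf's edge, 36 mm deep, with a round steel bar (radius 10 mm) along its top, parallel to the leaf's edge. The point is the middle of the topmost line, 75 mm above the table and 45 mm out from the leaf's edge.
- bar_grip (a point): Loose 0.42 kg pry bar on a wooden rest, level, underside 30 mm above the table. The point: middle of its orange handle (85 long, 18 x 18 mm), 9 mm above the flat underside. x runs along the bar to the tip, z up. The balance point is some 35 mm towards the tip. The rest's two 14 mm thick blocks are at x = -34 and 100 mm. With the tip 30 mm under the leaf, the fulcrum is at x = 130 mm.
- red_shim_tab (a point): Loose red shim, 0.12 kg, standing on the table: a plate 44 (x) x 62 (y) x 6 mm with an upright tab 14 (x) x 20 (y) mm to grip from above, 48 mm high over all. The point is in the middle of the tab, 32 mm above the underside. Its y points from the tab along the plate, whose leading end is 50 mm from the point (40 mm beyond the tab's face).
- yellow_shim_tab (a point): Loose yellow shim, a bystander: as the red one but the plate is 16 mm thick. Leave it alone.
- ledge (a point): Middle of the ledge on the line below the leaf's free edge, on the ledge's top, 90 mm above the table (level with the leaf's underside when down). The flat steel ledge is 90 mm wide (x) and reaches 50 mm out from the leaf's edge (-y) and 60 mm in under it (+y). Axes as the machine's.
- bar_tip (a point): End of the bar's flat steel tip, on its underside, 205 mm from the handle's middle. Tip 22 mm wide, 5 mm thick for the last 45 mm; shank behind it 14 wide, 10 mm thick; handle, shank and tip are flush underneath. The bar may be left lying under the leaf.
- red_shim_end (a point): Middle of the leading end of the red shim's plate, half-way through its 6 mm thickness, 50 mm from the tab's middle: the end that goes in under the leaf.
Not all that is in view belongs to the job. Of the things that look like the part that bears bar_grip, the larger one is meant.

How it is judged:
By the outcome, as a careful person would: the job done as asked, in the order asked, and still so for the second after the job is handed in, with the robot touching nothing.
It also fails if it takes over 61 s, if anything falls off the work surface, if the arm or the gripper's body presses on something with over 40 N, if the wrist force passes 120 N, or if a joint passes its speed limit or range.

## Working session

There is one attempt and no reset: what is moved stays moved. The work goes in short steps, Python scripts to look and compute and a shell command to move; the robot and the scene stay as the last step left them, time stands still between calls to the robot, and variables do not carry over. Pictures are saved under pics/ and viewed, and the job is handed in when it is done.

```bash
ls; mkdir -p pics; cat > h.py <<'E'
import numpy as np,cv2
from cell import monitor,get_image,get_calibration,workorder,look_for,masks_of
def snap(n,f):
    im,d=get_image(n); cv2.imwrite('pics/'+f,im[:,:,::-1]); return im,d
def cloud(n,d,mask):
    c=get_calibration(n); v,u=np.nonzero(mask&(d>0)); z=d[v,u]
    P=np.c_[(u-c['cx'])/c['fx']*z,(v-c['cy'])/c['fy']*z,z]
    return (P-c['t'])@np.asarray(c['R'])
def proj(n,X):
    c=get_calibration(n); p=np.asarray(c['R'])@X+c['t']; return c['fx']*p[0]/p[2]+c['cx'],c['fy']*p[1]/p[2]+c['cy']
E
python3 - <<'E'
from h import *
print(monitor.observe())
for n in ['scene','side']:
    snap(n,n+'0.png')
    for l in ['machine','bar_grip','red_shim_tab','fulcrum_top','ledge','bar_tip','yellow_shim_tab','red_shim_end']:
        print(n,l,[(np.round(r['location'],3).tolist(),round(r['score'],2)) for r in look_for(l,n)])
E
```

```text
pics
{'clock': 0.0, 'joints': array([-0.1026142 ,  0.43524829,  0.02496916,  1.57411418, -0.01158617,
        1.13401001, -0.07510029]), 'dq': array([ 0.00108431, -0.00016271, -0.00141589,  0.00150012, -0.00162911,
        0.00081996, -0.00056201]), 'joint_efforts': array([ 3.89017032e-04, -6.67853522e+01,  9.84863900e-01, -3.14464223e+01,
       -6.05165795e-02,  4.27553023e-02,  1.12382318e-04]), 'position': array([ 6.24472376e-01, -5.23307816e-05,  2.25922616e-01]), 'ee_rot': array([-2.22075886e+00, -2.22065503e+00,  1.98360892e-03]), 'force': array([-0.31274986, -0.60788322,  0.23877363]), 'ft_torque': array([ 0.01122614, -0.04081811, -0.04851172]), 'width': 0.999626728699316}
scene machine [([0.555, 0.39, 0.144], 0.67)]
scene bar_grip [([0.558, -0.332, 0.039], 0.88)]
scene red_shim_tab [([0.612, 0.046, 0.006], 0.9)]
scene fulcrum_top [([0.489, 0.092, 0.028], 0.82)]
scene ledge [([0.557, 0.392, 0.139], 0.95)]
scene bar_tip [([0.556, -0.335, 0.038], 0.9), ([0.343, -0.183, 0.009], 0.88)]
scene yellow_shim_tab [([0.613, -0.054, 0.014], 0.98)]
scene red_shim_end [([0.61, 0.044, 0.006], 0.69)]
side machine [([0.436, 0.522, 0.168], 0.98), ([0.475, 0.222, 0.1], 0.6)]
side bar_grip [([0.509, -0.326, 0.044], 0.86), ([0.341, -0.167, 0.008], 0.5)]
side red_shim_tab [([0.511, -0.322, 0.042], 0.7), ([0.596, 0.038, 0.041], 0.6)]
side fulcrum_top [([0.457, 0.113, 0.068], 0.65)]
side ledge [([0.442, 0.518, 0.169], 0.77)]
side bar_tip [([0.507, -0.317, 0.042], 0.87), ([0.344, -0.17, 0.006], 0.67)]
side yellow_shim_tab [([0.601, -0.051, 0.018], 0.73)]
side red_shim_end [([0.596, 0.038, 0.045], 0.51)]
```

View pics/scene0.png

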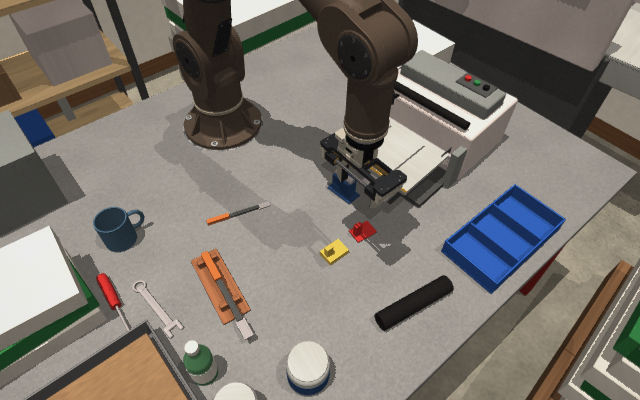

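View pics/side0.png

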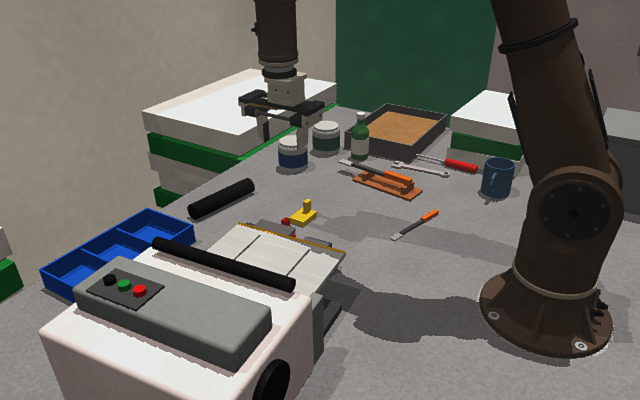

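```bash
cat >> h.py <<'E'
def pca(P):
    m=P.mean(0); w,v=np.linalg.eigh(np.cov((P-m).T)); return m,v[:,::-1],np.sqrt(w[::-1])
E
python3 - <<'E'
from h import *
for n in ['scene','side']:
    im,d=get_image(n)
    hsv=cv2.cvtColor(im,cv2.COLOR_RGB2HSV).astype(int)
    A=np.ones(d.shape,bool); X=np.zeros(d.shape+(3,)); X[d>0]=cloud(n,d,A)
    ok=d>0
    np.savez('s_'+n,X=X,ok=ok,im=im)
    H,S,V=hsv[...,0],hsv[...,1],hsv[...,2]
    # handle
    b=ok&(abs(X[...,0]-.55)<.15)&(abs(X[...,1]+.33)<.1)
    bar=b&(X[...,2]>.034)&(X[...,2]<.056)
    P=X[bar]; m,v,s=pca(P[:,:2]); t=(P[:,:2]-m)@v[:,0]; print(n,'bar',len(P),m,v[:,0],t.min(),t.max(),P[:,2].mean())
    hd=b&(X[...,2]>.043)&(X[...,2]<.056); P=X[hd]
    if len(P)>10: m,v,s=pca(P[:,:2]); t=(P[:,:2]-m)@v[:,0]; print('handle',len(P),m,v[:,0],t.min(),t.max())
    for nm,hl in [('red',(lambda:((H<6)|(H>174)))),('yel',(lambda:(H>20)&(H<33)))]:
        q=ok&hl()&(S>150)&(abs(X[...,0]-.61)<.08)&(abs(X[...,1])<.1)&(X[...,2]<.06)&(X[...,2]>.001)
        P=X[q]; print(nm,len(P),P.mean(0),P.min(0),P.max(0))
        T=P[P[:,2]>.02]; print(' tab',len(T),T.mean(0) if len(T) else 0, np.median(T[T[:,2]>T[:,2].max()-.006],0) if len(T) else 0)
        B=P[P[:,2]<.02]; 
        if len(B)>20: print(' rect',cv2.minAreaRect((B[:,:2]*1000).astype(np.float32)))
    q=ok&(H>105)&(H<128)&(S>120)&(abs(X[...,0]-.48)<.08)&(abs(X[...,1]-.1)<.08)
    P=X[q]; print('fulc',len(P),P.min(0),P.max(0)); 
    q=ok&(abs(X[...,0]-.48)<.3)&(abs(X[...,1]-.25)<.2)&(abs(X[...,2]-.102)<.006); P=X[q]
    print('leaf',len(P),cv2.minAreaRect((P[:,:2]*1000).astype(np.float32)))
    y=q&(H>15)&(H<33)&(S>120); P=X[y]; print('yline',len(P)); 
    if len(P)>10:
        m,v,s=pca(P[:,:2]);t=(P[:,:2]-m)@v[:,0]; print(m,v[:,0],s,t.min(),t.max(),P[:,2].mean())
E
```

```text
scene bar 692 [ 0.54624288 -0.33216671] [-0.99030138  0.1389359 ] -0.12150216150012902 0.12594218770134336 0.041674359674586554
handle 249 [ 0.47063265 -0.32133507] [-0.99057491  0.13697209] -0.15440626676886315 0.049542600820039896
red 327 [0.60858237 0.04814547 0.01430244] [0.58157615 0.01934615 0.00106386] [0.63127446 0.08661092 0.05138841]
 tab 76 [0.60525664 0.03175097 0.03960619] [0.60399215 0.03391572 0.04836848]
 rect ((606.3201904296875, 52.75790786743164), (62.943111419677734, 44.40959167480469), 83.15933990478516)
yel 398 [ 0.61246975 -0.05494295  0.02006472] [ 0.58560704 -0.08244656  0.00221446] [ 0.63043664 -0.01992486  0.05086008]
 tab 88 [ 0.6095957  -0.07149243  0.03866327] [ 0.60754065 -0.07003898  0.04754335]
 rect ((608.1033325195312, -51.13385772705078), (62.830101013183594, 44.37602233886719), 89.33888244628906)
fulc 440 [0.42404777 0.07953517 0.00049552] [0.51343998 0.13209275 0.07037625]
leaf 2957 ((551.62939453125, 280.74346923828125), (277.51739501953125, 265.8000183105469), 16.579936981201172)
yline 49
[0.55716815 0.16568161] [-0.99572258 -0.09239343] [0.043
[... 334 characters left out ...]
6987 0.03744419] [0.57762406 0.02468016 0.00342322] [0.60676393 0.04706308 0.05067853]
 tab 54 [0.59817827 0.03763135 0.04285053] [0.59979255 0.03896398 0.04730157]
yel 382 [ 0.60174564 -0.04563381  0.01805383] [ 0.58187292 -0.07961483  0.00110649] [ 0.62945051 -0.01338104  0.04968018]
 tab 87 [ 0.6030653  -0.06367416  0.0358792 ] [ 0.60367934 -0.06536047  0.04649024]
 rect ((605.3885498046875, -47.18815994262695), (65.77127838134766, 46.81635284423828), 87.45757293701172)Traceback (most recent call last):
  File "<stdin>", line 22, in <module>
    return umr_minimum(a, axis, None, out, keepdims, initial, where)
ValueError: zero-size array to reduction operation minimum which has no identity
```

```bash
python3 -m crank '[[[-4,-1.7,0],0,0],[[-4,-1.7,0],0,0],[[-4,-1.7,0],0,0],[[-4,-1.7,0],0,0],[[-4,-1.7,0],0,0]]' 20; python3 -m crank '[[[-4,-1.7,0],0,0],[[-4,-1.7,0],0,0],[[-4,-1.7,0],0,0],[[0,0,0],8.5,0],[[0,0,0],8.5,0]]'; python3 -m crank '[[[0,0,0],8.5,0],[[0,0,0],8.5,0],[[0,0,0],8.5,0],[[0,0,0],8.5,0],[[0,0,0],8.5,0]]'; python3 -m crank '[[[0,0,0],8.5,0],[[0,0,0],8.5,0],[[0,0,0],8.5,0],[[0,0,0],8.5,0],[[0,0,0],4.5,0]]'
python3 - <<'E'
from h import *
o=monitor.observe(); print(o['clock'],o['position'],o['ee_rot'],o['joints'])
for n in ['scene','side','wrist']:
    im,d=snap(n,n+'1.png'); X=np.zeros(d.shape+(3,)); X[d>0]=cloud(n,d,np.ones(d.shape,bool)); np.savez('s_'+n,X=X,ok=d>0,im=im)
    for l in (['bar_grip','bar_tip'] if n=='wrist' else ['fulcrum_top']):
        print(n,l,[(np.round(r['location'],3).tolist(),round(r['score'],2)) for r in look_for(l,n)])
E
```

```text
clock: 1.5
position: [0.5392, -0.2015, 0.2269]
ee_rot: [2.221, 2.221, 0.0]
force: [1.2, -0.1, -0.1]
width: 1.002
clock: 2.0
position: [0.4878, -0.3222, 0.2268]
ee_rot: [2.534, 1.856, -0.0]
force: [0.2, 1.1, -0.7]
width: 1.0
clock: 2.5
position: [0.489, -0.32, 0.2268]
ee_rot: [3.033, 0.817, 0.0]
force: [0.7, 0.0, -0.3]
width: 1.002
clock: 3.0
position: [0.4891, -0.3199, 0.2268]
ee_rot: [3.133, -0.228, 0.0]
force: [-0.0, -1.5, 0.1]
width: 0.998
3.0 [ 0.48908399 -0.31989195  0.2267721 ] [ 3.13329694e+00 -2.27998891e-01  1.86988442e-04] [ 0.12770712  0.38855337  0.50150998  1.70558998 -0.20587763  1.09994525
 -1.02438354]
scene fulcrum_top [([0.48, 0.096, 0.042], 0.57)]
side fulcrum_top []
wrist bar_grip [([0.566, -0.332, 0.04], 0.65)]
wrist bar_tip [([0.574, -0.328, 0.04], 0.6)]
```

View pics/scene1.png

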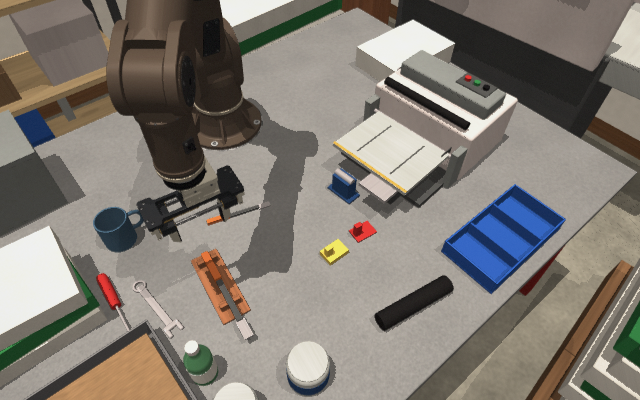

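View pics/side1.png

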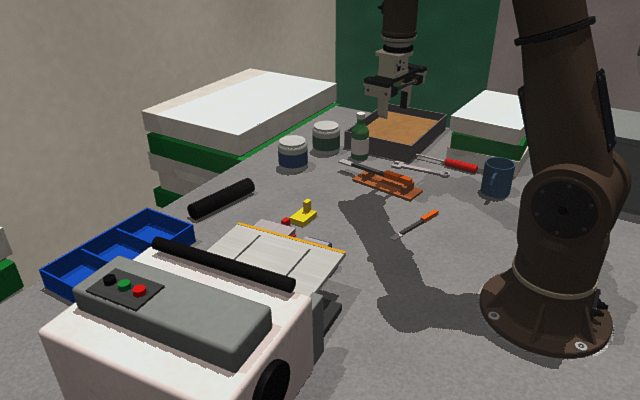

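View pics/wrist1.png

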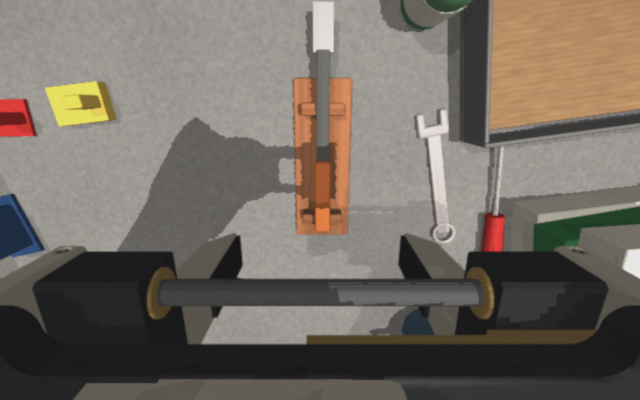

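```bash
cat > an.py <<'E'
from h import *
def load(n):
    s=np.load('s_%s.npz'%n); im=s['im']; hsv=cv2.cvtColor(im,cv2.COLOR_RGB2HSV).astype(int); return s['X'],s['ok'],hsv[...,0],hsv[...,1],hsv[...,2]
E
python3 - <<'E'
from an import *
for n in ['scene','wrist']:
    X,ok,H,S,V=load(n)
    b=ok&(abs(X[...,0]-.55)<.15)&(abs(X[...,1]+.33)<.04)&(X[...,2]<.057)
    P=X[b&(X[...,2]>.036)]; m,v,s=pca(P[:,:2]); v0=v[:,0]*np.sign(v[0,0]); t=(P[:,:2]-m)@v0; print(n,'bar',len(P),m,v0,t.min(),t.max(),v0@[1,0])
    print(' rect',cv2.minAreaRect((P[:,:2]*1000).astype(np.float32)))
    for a in np.arange(-.14,.13,.02):
        q=(t>a)&(t<a+.02)
        if q.any(): print(round(a,2),q.sum(),P[q].mean(0).round(4), np.percentile(P[q][:,2],90).round(4))
for n in ['scene','side']:
    X,ok,H,S,V=load(n)
    q=ok&(abs(X[...,0]-.5)<.3)&(abs(X[...,1]-.25)<.2)&(abs(X[...,2]-.102)<.006)
    y=q&(H>15)&(H<33)&(S>110); P=X[y]; print(n,'yline',len(P)); 
    m,v,s=pca(P[:,:2]);t=(P[:,:2]-m)@v[:,0]; print(m,v[:,0],s,t.min(),t.max(),P[:,2].mean())
    vv,uu=np.nonzero(y); print(uu.min(),uu.max(),vv.min(),vv.max())
    q=ok&(H>105)&(H<128)&(S>120)&(abs(X[...,0]-.48)<.08)&(abs(X[...,1]-.1)<.08)
    P=X[q]; print('fulc',len(P)); 
    if len(P): print(P.min(0),P.max(0),np.median(P,0),cv2.minAreaRect((P[:,:2]*1000).astype(np.float32)))
E
```

```text
scene bar 580 [ 0.5293043  -0.32958879] [ 0.99053167 -0.13728442] -0.10850741739093724 0.13945044389844966 0.9905316696248792
 rect ((544.5081787109375, -332.534423828125), (20.746828079223633, 247.95278930664062), 82.20378112792969)
-0.12 23 [ 0.4266 -0.315   0.0473] 0.05
-0.1 53 [ 0.4412 -0.3172  0.0475] 0.0497
-0.08 53 [ 0.4598 -0.3201  0.0473] 0.0502
-0.06 59 [ 0.4792 -0.3228  0.0474] 0.0498
-0.04 70 [ 0.5003 -0.3256  0.0458] 0.0498
-0.02 45 [ 0.5188 -0.3281  0.04  ] 0.0423
0.0 50 [ 0.5391 -0.331   0.0401] 0.0427
0.02 48 [ 0.5598 -0.3338  0.0399] 0.0421
0.04 46 [ 0.5788 -0.3365  0.0399] 0.0418
0.06 53 [ 0.5989 -0.3393  0.0401] 0.0422
0.08 38 [ 0.6167 -0.3414  0.0397] 0.0414
0.1 24 [ 0.6389 -0.344   0.0373] 0.0391
0.12 18 [ 0.6573 -0.3482  0.0372] 0.0385
wrist bar 2528 [ 0.52521384 -0.32622736] [ 0.98996148 -0.14133739] -0.10254004444859041 0.13795910468602296 0.9899614845899896
 rect ((542.71435546875, -328.95367431640625), (18.002696990966797, 240.49790954589844), 81.86121368408203)
-0.12 27 [ 0.425  -0.3122  0.0464] 0.0473
-0.1 226 [ 0.4363 -0.3133  0.0466] 0.0477
-0.08 252 [ 0
[... 486 characters left out ...]
0.99555614 -0.09416993] [0.0753148  0.00291123] -0.12326961012050888 0.13474866541324373 0.1023263514252536
333 406 142 192
fulc 470
[0.426626  0.0789412 0.0014842] [0.51286072 0.13095865 0.07050098] [0.48353723 0.09103119 0.03167854] ((468.4831848144531, 105.09835815429688), (85.20064544677734, 44.93650436401367), 6.5644636154174805)
side yline 280
[0.49506168 0.16041124] [-0.99600287 -0.08932124] [0.07540453 0.00283508] -0.1357873421460393 0.12293208269191574 0.10195563556470782
238 345 222 253
fulc 2
[0.43803317 0.09006596 0.05917847] [0.43915358 0.09197578 0.06568213] [0.43859337 0.09102087 0.0624303 ] ((438.5933837890625, 91.0208740234375), (2.2142090797424316, 0.0), 120.39781951904297)
```

```bash
python3 - <<'E'
from an import *
O=np.array([.502,.156]);mx=np.array([.9958,.0918]);my=np.array([-.0918,.9958])
for n in ['scene','side']:
    X,ok,H,S,V=load(n)
    q=ok&(abs(X[...,0]-.5)<.3)&(abs(X[...,1]-.25)<.2)&(abs(X[...,2]-.102)<.006)
    y=q&(H>15)&(H<33)&(S>110); P=X[y]; Y=(P[:,:2]-O)@my; XX=(P[:,:2]-O)@mx; print(n,'edge y pct',np.percentile(Y,[1,5,50,95,99]),XX.min(),XX.max())
    M=np.stack([(X[...,:2]-O)@mx,(X[...,:2]-O)@my,X[...,2]],-1)
    q=ok&(abs(M[...,0])<.2)&(M[...,1]>-.08)&(M[...,1]<-.002)&(M[...,2]>.02)
    P=M[q]
    for lo,hi in [(.02,.04),(.04,.055),(.055,.066),(.066,.08),(.082,.096)]:
        p=P[(P[:,2]>lo)&(P[:,2]<hi)]
        if len(p)>3: print(n,lo,hi,len(p),'x',np.percentile(p[:,0],[0,5,50,95,100]).round(3),'y',np.percentile(p[:,1],[0,5,50,95,100]).round(3),p[:,2].max())
    vv,uu=np.nonzero(q&(M[...,2]>.066)&(M[...,2]<.08))
    if len(uu): print(uu.min(),uu.max(),vv.min(),vv.max())
im=cv2.imread('pics/scene1.png')[120:260,300:460]; cv2.imwrite('pics/crop1.png',cv2.resize(im,None,fx=5,fy=4))
E
```

```text
scene edge y pct [-0.00095577  0.00011734  0.00471466  0.00942878  0.01048182] -0.12850514639522242 0.12951705814971962
scene 0.02 0.04 114 x [-0.069 -0.065 -0.023 -0.008 -0.007] y [-0.067 -0.065 -0.063 -0.035 -0.03 ] 0.039252338364577054
scene 0.04 0.055 82 x [-0.069 -0.064 -0.028 -0.008 -0.007] y [-0.066 -0.065 -0.063 -0.036 -0.031] 0.0549575999822471
scene 0.055 0.066 114 x [-0.067 -0.065 -0.032 -0.008 -0.007] y [-0.067 -0.065 -0.059 -0.029 -0.026] 0.0659705699182851
scene 0.066 0.08 172 x [-0.071 -0.065 -0.034  0.024  0.104] y [-0.065 -0.06  -0.049 -0.033 -0.019] 0.07995435248570427
scene 0.082 0.096 545 x [-0.105  0.02   0.063  0.105  0.121] y [-0.053 -0.051 -0.029 -0.004 -0.002] 0.09582196382384278
333 391 168 197
side edge y pct [-0.00039946  0.00073894  0.00480696  0.00977464  0.01103091] -0.12944648190964003 0.12928521298135978
side 0.055 0.066 16 x [-0.07  -0.069 -0.065 -0.014 -0.012] y [-0.063 -0.063 -0.06  -0.053 -0.051] 0.0656821329210938
side 0.066 0.08 113 x [-0.07  -0.069 -0.041 -0.009  0.018] y [-0.06  -0.05  -0.042 -0.037 -0.031] 0.07976362695574761
side 0.082 0.096 347 x [0.014 0.016 0.057 0.1   0.105] y [-0.051 -0.047 -0.033 -0.018 -0.013] 0.09321974119753478
290 330 232 246
```

View pics/crop1.png

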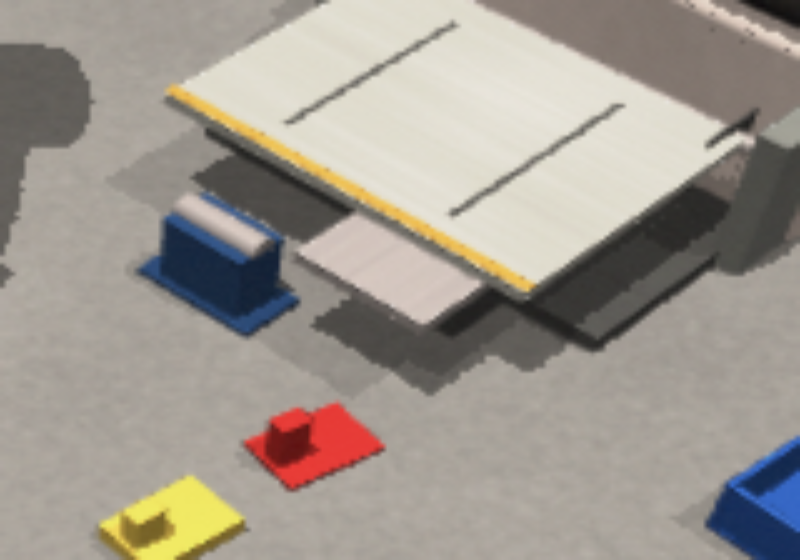

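```bash
python3 -m crank '[[[0,0.3,4],0,0],[[0,0,4],0,0],[[0,0,4],0,0],[[0,0,4],0,0],[[0,0,2.5],0,0]]' 40; python3 -m crank '[[[0,0,1.8],0,0],[[0,0,0],0,0],[[0,0,0],0,150],[[0,0,0],0,255],[[0,0,0],0,255]]';python3 -m crank '[[[0,0,0],0,255],[[0,0,0],0,255],[[0,0,0],0,255],[[0,0,0],0,255],[[0,0,0],0,255]]'
```

```text
clock: 3.85
position: [0.4874, -0.3222, 0.039]
ee_rot: [-3.133, 0.217, 0.004]
force: [-0.2, 0.4, 0.0]
width: 1.004
clock: 4.35
position: [0.4894, -0.3234, 0.025]
ee_rot: [3.133, -0.219, 0.003]
force: [-0.7, -0.1, -0.8]
width: 0.79
clock: 4.85
position: [0.4886, -0.323, 0.0237]
ee_rot: [3.134, -0.219, -0.0]
force: [0.3, 0.1, 0.3]
width: 0.356
```

```bash
python3 -m crank '[[[0,0,0],0,255],[[0,0,0],0,255],[[0,0,0],0,255],[[0,0,0],0,255],[[0,0,0],0,255]]';python3 -m crank '[[[0,0,-1],0,255],[[0,0,-2],0,255],[[0,0,-3],0,255],[[0,0,-3],0,255],[[0,0,-3],0,255]]'; python3 -m crank '[[[0,0,-3],0,255],[[0,0,0],0,255],[[0,0,0],0,255]]'
python3 - <<'E'
from h import *
snap('side','side2.png');snap('wrist','wrist2.png')
E
```

```text
clock: 5.35
position: [0.4885, -0.3229, 0.0237]
ee_rot: [-3.134, 0.219, 0.0]
force: [-0.4, -0.2, -0.2]
width: 0.195
clock: 5.85
position: [0.4879, -0.3228, 0.1451]
ee_rot: [-3.134, 0.22, 0.001]
force: [0.9, -0.2, -3.4]
width: 0.196
clock: 6.15
position: [0.4884, -0.3228, 0.174]
ee_rot: [-3.134, 0.219, -0.001]
force: [-0.3, 0.4, -4.9]
width: 0.194
```

View pics/side2.png

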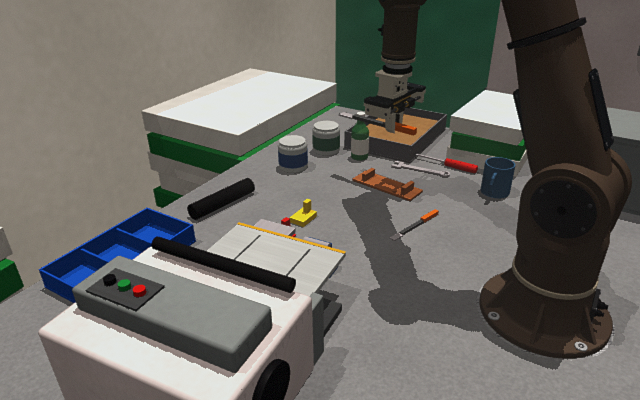

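View pics/wrist2.png

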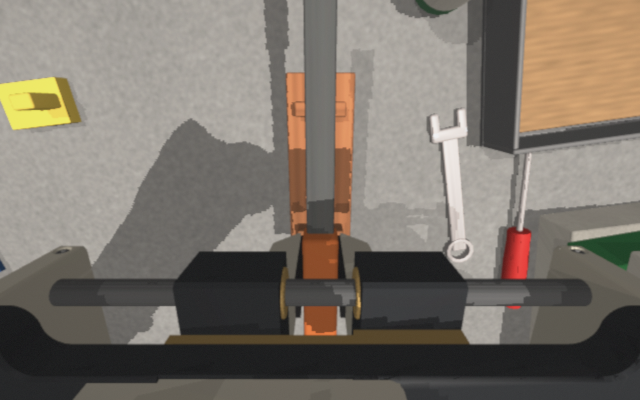

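```bash
python3 -m crank '[[[0,0,0],-8.5,255],[[0,0,0],-8.5,255],[[0,0,0],-8.5,255],[[0,0,0],-8.5,255],[[0,0,0],-8.5,255]]'; python3 -m crank '[[[0,0,0],-8.5,255],[[0,0,0],-8.5,255],[[0,0,0],-8.5,255],[[0,0,0],-8.5,255],[[0,0,0],-8.5,255]]'; python3 -m crank '[[[0,0,0],-8.5,255],[[0,0,0],-8.5,255],[[0,0,0],-1.3,255],[[0,0,0],0,255]]'
cat >> h.py <<'E'
from scipy.spatial.transform import Rotation as Ro
O=np.array([.502,.156,0]);mx=np.array([.9958,.0918,0]);my=np.array([-.0918,.9958,0])
def m2w(p): return O+p[0]*mx+p[1]*my+np.array([0,0,p[2]])
def w2m(P): D=np.asarray(P)-O; return np.stack([D@mx,D@my,D[...,2]],-1)
def togo(p,yaw=5.27):
    "machine-frame TCP target -> tool shift cm, turn; tool y should be at machine -x / x"
    o=monitor.observe(); R=Ro.from_rotvec(o['ee_rot']).as_matrix()
    print('clock',round(o['clock'],2),'mach',w2m(o['position']).round(4),'tool x yaw',np.degrees(np.arctan2(R[1,0],R[0,0])).round(2),'z',R[:,2].round(3),'F',o['force'].round(1),'w',o['width'].round(3))
    print('shift cm',(R.T@(m2w(p)-o['position'])*100).round(2))
E
python3 -c "
from h import *
togo([-.04,-.215,.12])"
```

```text
clock: 6.75
position: [0.4876, -0.3224, 0.1719]
ee_rot: [-2.995, -0.94, 0.004]
force: [-0.3, -0.2, -3.9]
width: 0.19
clock: 7.25
position: [0.4876, -0.3224, 0.1719]
ee_rot: [-2.45, -1.961, 0.002]
force: [-0.4, 0.0, -4.4]
width: 0.195
clock: 7.65
position: [0.4879, -0.3228, 0.1726]
ee_rot: [-2.119, -2.317, 0.0]
force: [0.3, 0.2, -4.0]
width: 0.191Traceback (most recent call last):
  File "<string>", line 3, in <module>
    togo([-.04,-.215,.12])
    ~~~~^^^^^^^^^^^^^^^^^^
  File "h.py", line 20, in togo
    print('clock',round(o['clock'],2),'mach',w2m(o['position']).round(4),'tool x yaw',np.degrees(np.arctan2(R[1,0],R[0,0])).round(2),'z',R[:,2].round(3),'F',o['force'].round(1),'w',o['width'].round(3))
                                                                                                                                                                                     ^^^^^^^^^^^^^^^^
AttributeError: 'float' object has no attribute 'round'
```

```bash
sed -i "s/o\['width'\].round(3)/round(o['width'],3)/" h.py
python3 -c "
from h import *
togo([-.04,-.215,.12])"
```

```text
clock 7.65 mach [-0.058  -0.4755  0.1726] tool x yaw 95.1 z [-0.002  0.001 -1.   ] F [ 0.3  0.2 -4. ] w 0.191
shift cm [26.05  1.74  5.29]
```

```bash
python3 -m crank '[[[4,0.3,0.7],0,255],[[4,0.3,0.7],0,255],[[4,0.3,0.7],0,255],[[4,0.3,0.7],0,255],[[4,0.3,0.7],0,255]]'; python3 -m crank '[[[4,0.2,0.5],0,255],[[2,0,0],0,255],[[0,0,0],-0.2,255],[[0,0,0],0,255]]'
cat > tip.py <<'E'
from h import *
import sys
togo([-.04,-.215,.12])
o=monitor.observe()
for n in ['scene','side','wrist']:
    im,d=snap(n,n+sys.argv[1]+'.png'); c=cloud(n,d,np.ones(d.shape,bool)); M=w2m(c)
    tp=w2m(o['position'])
    q=(abs(M[:,0]-tp[0])<.02)&(M[:,1]>tp[1]+.03)&(M[:,1]<tp[1]+.2)&(M[:,2]>tp[2]-.02)&(M[:,2]<tp[2]+.05)
    P=M[q]; print(n,len(P),'tip y rel',(P[:,1].max()-tp[1]).round(4) if len(P) else '')
    for a in np.arange(.03,.2,.025):
        p=P[(P[:,1]-tp[1]>a)&(P[:,1]-tp[1]<a+.025)]
        if len(p)>3: print(a.round(3),len(p),'xrel',(np.percentile(p[:,0],[2,50,98])-tp[0]).round(4),'zrel',(np.percentile(p[:,2],[10,50,90])-tp[2]).round(4))
E
python3 tip.py 3
```

```text
clock: 8.15
position: [0.4846, -0.1208, 0.1382]
ee_rot: [-2.121, -2.317, 0.0]
force: [0.5, 1.1, -4.6]
width: 0.193
clock: 8.55
position: [0.4815, -0.0624, 0.1336]
ee_rot: [-2.114, -2.324, 0.001]
force: [-0.6, -1.2, -4.0]
width: 0.193
clock 8.55 mach [-0.0405 -0.2156  0.1336] tool x yaw 95.42 z [-0. -0. -1.] F [-0.6 -1.2 -4. ] w 0.193
shift cm [0.06 0.05 1.36]
scene 213 tip y rel 0.1788
0.08 37 xrel [-0.0076  0.0007  0.0057] zrel [0.0136 0.0158 0.0178]
0.105 54 xrel [-0.0077  0.0021  0.0065] zrel [0.0116 0.0156 0.0179]
0.13 57 xrel [-0.0129  0.0017  0.0102] zrel [0.0085 0.012  0.0144]
0.155 61 xrel [-0.0109 -0.0009  0.0093] zrel [0.0084 0.0103 0.0122]
side 360 tip y rel 0.1816
0.03 47 xrel [-0.0096 -0.0064  0.0055] zrel [0.0097 0.0154 0.0175]
0.055 44 xrel [-0.01   -0.0053  0.0045] zrel [0.0105 0.0152 0.017 ]
0.08 52 xrel [-0.0095 -0.0055  0.006 ] zrel [0.0092 0.0149 0.0169]
0.105 57 xrel [-0.0095 -0.0044  0.0045] zrel [0.0101 0.0154 0.0167]
0.13 74 xrel [-0.013  -0.0029  0.0092] zrel [0.0092 0.0109 0.0144]
0.155 81 xrel [-0.0132 -0.0046  0.008 ] zrel [0.0076 0.0102 0.0118]
0.18 5 xrel [-0.0117 -0.0029  0.0019] zrel [0.0091 0.0096 0.0103]
wrist 6459 tip y rel 0.1215
0.03 1408 xrel [-0.0066 -0.0001  0.0066] zrel [0.0145 0.0154 0.0161]
0.055 1663 xrel [-0.0066 -0.0001  0.0067] zrel [0.0144 0.0153 0.0161]
0.08 1927 xrel [-0.0067 -0.0001  0.0066] zrel [0.0143 0.0153 0.0161]
0.105 1461 xrel [-0.0068 -0.0001  0.0066] zrel [0.0143 0.0152 0.0161]
```

```bash
python3 -m crank '[[[0,0,3],0,255],[[0,0,2],0,255],[[0,0,1.05],0,255],[[0,0,0],0,255],[[0,0,0],0,255]]'; python3 tip.py 4
```

```text
clock: 9.2
position: [0.4819, -0.063, 0.0737]
ee_rot: [2.113, 2.324, 0.0]
force: [0.3, -0.5, -4.6]
width: 0.192
clock 9.2 mach [-0.0401 -0.2162  0.0737] tool x yaw 95.44 z [ 0. -0. -1.] F [ 0.3 -0.5 -4.6] w 0.192
shift cm [ 0.12  0.01 -4.63]
scene 294 tip y rel 0.1876
0.03 4 xrel [0.0039 0.0046 0.0055] zrel [0.0077 0.0103 0.0117]
0.08 49 xrel [-0.0082  0.0005  0.0062] zrel [0.0108 0.0151 0.0177]
0.105 50 xrel [-0.0076  0.0016  0.0067] zrel [0.0097 0.0158 0.018 ]
0.13 70 xrel [-0.0117  0.0035  0.0174] zrel [-0.0132  0.0103  0.0138]
0.155 109 xrel [-0.0122  0.0063  0.0193] zrel [-0.0073  0.008   0.0126]
0.18 10 xrel [-0.0019  0.011   0.0188] zrel [-0.0084 -0.0074 -0.0037]
side 404 tip y rel 0.1833
0.03 41 xrel [-0.0093 -0.0054  0.0044] zrel [0.0109 0.0159 0.0174]
0.055 52 xrel [-0.0093 -0.0046  0.0055] zrel [0.0104 0.0152 0.0172]
0.08 46 xrel [-0.0097 -0.0052  0.0037] zrel [0.0109 0.015  0.0173]
0.105 50 xrel [-0.0093 -0.0044  0.0048] zrel [0.0099 0.0156 0.0173]
0.13 77 xrel [-0.0124 -0.0023  0.0079] zrel [0.0088 0.0114 0.0153]
0.155 129 xrel [-0.0168 -0.0029  0.0171] zrel [-0.0014  0.0091  0.0121]
0.18 9 xrel [-0.011  -0.003   0.0097] zrel [0.0016 0.0084 0.011 ]
wrist 6550 tip y rel 0.1232
0.03 1394 xrel [-0.0063  0.0002  0.007 ] zrel [0.0149 0.0157 0.0164]
0.055 1644 xrel [-0.0064  0.0001  0.007 ] zrel [0.0148 0.0156 0.0164]
0.08 1916 xrel [-0.0065  0.0001  0.0068] zrel [0.0148 0.0156 0.0165]
0.105 1596 xrel [-0.0067  0.      0.0067] zrel [0.0147 0.0156 0.0165]
```

View pics/scene4.png

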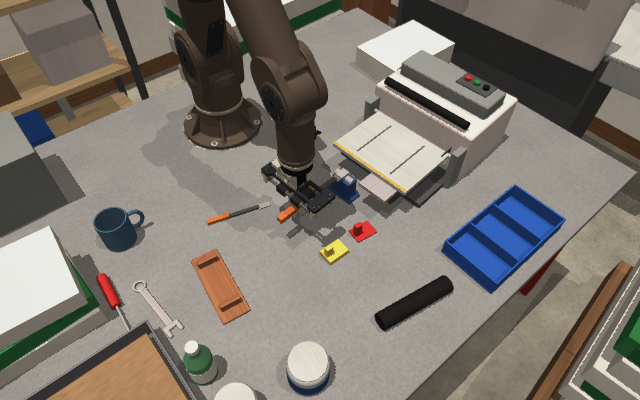

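View pics/wrist4.png

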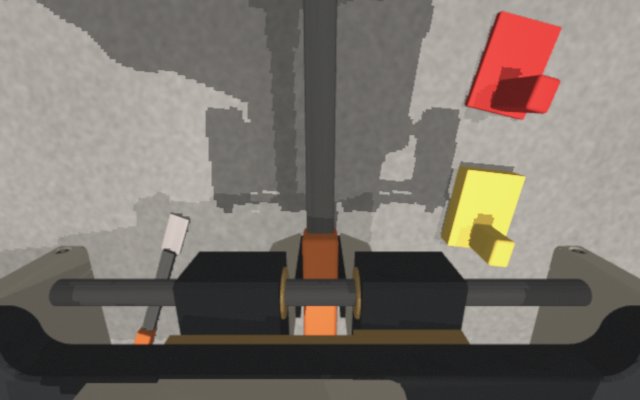

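```bash
python3 -m crank '[[[2,0,0],0,255],[[2,0,0],0,255],[[1.5,0,0],0,255],[[1.1,0,0],0,255],[[0,0,0],0,255]]' 40; python3 -m crank '[[[0,0,0.3],0,255],[[0,0,0.3],0,255],[[0,0,0],0,255]]'; python3 -m crank '[[[0,0,0.5],0,255],[[0,0,0.5],0,255],[[0,0,0],0,255]]'; python3 -c "
from h import *
togo([-.04,-.15,.06]); print(monitor.observe()['ft_torque'])"
```

```text
clock: 9.85
position: [0.4755, 0.0048, 0.0738]
ee_rot: [2.109, 2.328, 0.002]
force: [-0.5, -0.2, -3.8]
width: 0.194
clock: 10.15
position: [0.4755, 0.0022, 0.0671]
ee_rot: [2.114, 2.323, -0.0]
force: [1.4, -2.1, 0.0]
width: 0.19
clock: 10.45
position: [0.4751, 0.0026, 0.0566]
ee_rot: [-2.114, -2.324, 0.001]
force: [1.5, -3.5, -0.1]
width: 0.194
clock 10.45 mach [-0.0408 -0.1503  0.0566] tool x yaw 95.44 z [-0. -0. -1.] F [ 1.5 -3.5 -0.1] w 0.194
shift cm [ 0.03  0.08 -0.34]
[-0.30153493 -0.14564394 -0.04453871]
```

```bash
python3 -m crank '[[[0,0,0.4],0,255],[[0,0,0.4],0,255],[[0,0,0],0,255]]' 50; python3 -m crank '[[[0.05,0,0.4],0,255],[[0.05,0,0.4],0,255],[[0,0,0],0,255]]'; python3 tip.py 5 | head -2
```

```text
clock: 10.75
position: [0.4759, 0.0031, 0.0498]
ee_rot: [2.112, 2.325, 0.001]
force: [-1.5, -4.0, 13.0]
width: 0.193
clock: 11.05
position: [0.4763, 0.0039, 0.0421]
ee_rot: [2.111, 2.324, 0.002]
force: [-1.6, -5.2, 15.8]
width: 0.189
clock 11.05 mach [-0.0395 -0.1491  0.0421] tool x yaw 95.5 z [ 0.003 -0.    -1.   ] F [-1.6 -5.2 15.8] w 0.189
shift cm [-6.6  -0.05 -7.79]
```

View pics/side5.png

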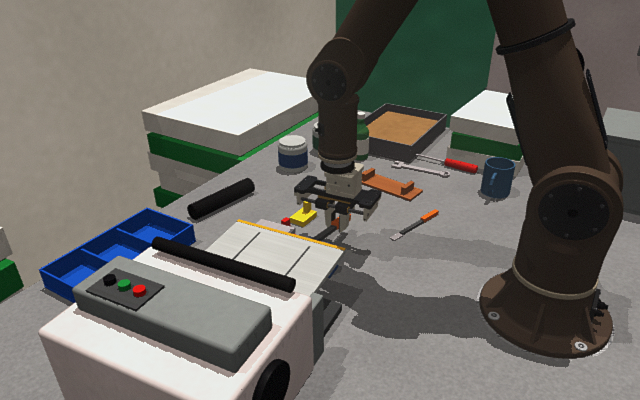

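```bash
cat > leaf.py <<'E'
from h import *
import sys
for n in ['side','scene']:
    im,d=get_image(n); M=w2m(cloud(n,d,np.ones(d.shape,bool)))
    q=(M[:,0]>-.12)&(M[:,0]<.12)&(M[:,1]>.02)&(M[:,1]<.13)&(M[:,2]>.09)&(M[:,2]<.15)
    P=M[q]
    for _ in range(4):
        A=np.c_[P[:,1],np.ones(len(P))]; k,*_r=np.linalg.lstsq(A,P[:,2],rcond=None); r=P[:,2]-A@k; P=P[abs(r)<max(.003,2*r.std())]
    print(n,len(P),'leaf angle',-np.arctan(k[0]),'edge top z',k[1])
E
python3 leaf.py
```

```text
side 3787 leaf angle 0.04244690335930721 edge top z 0.10969816239721102
scene 2107 leaf angle 0.03897549274247505 edge top z 0.10996128319483944
```

```bash
python3 -m crank '[[[0.05,0,0.4],0,255],[[0.05,0,0.4],0,255],[[0.05,0,0.4],0,255],[[0.05,0,0.3],0,255],[[0,0,0],0,255]]'; python3 leaf.py
```

```text
clock: 11.8
position: [0.4763, 0.0067, 0.0272]
ee_rot: [2.11, 2.325, 0.004]
force: [-1.3, -2.6, 16.7]
width: 0.198
side 4143 leaf angle 0.0968291112727408 edge top z 0.12073096776115186
scene 2075 leaf angle 0.09378180413681005 edge top z 0.12099148545829921
```

```bash
python3 -m crank '[[[0.02,0,0.15],0,255],[[0.02,0,0.15],0,255],[[0,0,0],0,255]]'; python3 leaf.py; python3 -m crank '[[[0,0,0],0,200],[[0,0,0],0,150],[[0,0,0],0,120],[[0,0,0],0,120],[[0,0,0],0,120]]'; python3 -m crank '[[[0,0,-2],0,120],[[0,0,-3],0,120],[[0,0,-4],0,120],[[0,0,-4],0,100],[[0,0,-4],0,100]]'; python3 leaf.py
```

```text
clock: 12.2
position: [0.4763, 0.0074, 0.0245]
ee_rot: [2.11, 2.325, 0.004]
force: [-1.4, -2.0, 19.7]
width: 0.193
side 4211 leaf angle 0.10640237864260928 edge top z 0.12265693445842273
scene 2051 leaf angle 0.10580087015943654 edge top z 0.12311565674847184
clock: 12.8
position: [0.4747, 0.0066, 0.023]
ee_rot: [-2.112, -2.325, 0.0]
force: [0.3, -0.3, -0.1]
width: 0.505
clock: 13.3
position: [0.4744, 0.0065, 0.1948]
ee_rot: [-2.112, -2.325, 0.0]
force: [1.0, 0.2, 0.3]
width: 0.602
side 4199 leaf angle 0.10652489612456346 edge top z 0.12264883838814138
scene 1958 leaf angle 0.10615040386176831 edge top z 0.12309893126306301
```

```bash
python3 -c "
from h import *
togo(w2m(np.array([.61,-.06,.20])))"; python3 -m crank '[[[-3,4,0],0,100],[[-3,4,0],0,100],[[-1.9,4,0],0,100],[[0,0.7,0],0,100],[[0,0,0],0,100]]'
cat > shim.py <<'E'
from h import *
import sys
togo([0,0,0])
for n in ['wrist','scene','side']:
    im,d=snap(n,n+sys.argv[1]+'.png'); hsv=cv2.cvtColor(im,cv2.COLOR_RGB2HSV).astype(int); H,S,V=hsv[...,0],hsv[...,1],hsv[...,2]
    P=cloud(n,d,((H<7)|(H>173))&(S>150)); P=P[(abs(P[:,0]-.605)<.07)&(abs(P[:,1]-.045)<.07)&(P[:,2]<.06)&(P[:,2]>.001)]
    B=P[P[:,2]<.012]; T=P[P[:,2]>.043]; 
    if len(B)>20: print(n,len(B),len(T),'rect',cv2.minAreaRect((B[:,:2]*1000).astype(np.float32)),'z',np.median(B[:,2]))
    if len(T)>5: print('  top',cv2.minAreaRect((T[:,:2]*1000).astype(np.float32)),T.mean(0),np.median(T,0))
E
python3 shim.py 6
```

```text
clock 13.4 mach [-0.0378 -0.1463  0.1982] tool x yaw 95.48 z [ 0.009  0.001 -1.   ] F [ 0.8 -0.8 -0.6] w 0.608
shift cm [-7.92 12.53 -0.08]
clock: 13.9
position: [0.6093, -0.06, 0.1918]
ee_rot: [-2.112, -2.324, 0.001]
force: [-1.3, 0.7, -0.1]
width: 0.612
clock 13.9 mach [ 0.087  -0.225   0.1918] tool x yaw 95.46 z [-0.001  0.    -1.   ] F [-1.3  0.7 -0.1] w 0.612
shift cm [22.52 -8.6  19.2 ]
wrist 2178 325 rect ((605.0125732421875, 55.87070846557617), (61.04740524291992, 42.86198425292969), 82.7099609375) z 0.005140889158175899
  top ((602.1689453125, 37.310813903808594), (19.96883773803711, 13.91680908203125), 82.99775695800781) [0.60212453 0.03743742 0.04688103] [0.60207994 0.0375045  0.04688068]
scene 233 38 rect ((605.5460815429688, 52.972023010253906), (61.38752365112305, 44.211669921875), 83.1417236328125) z 0.005922852246825017
  top ((604.1904907226562, 34.16630935668945), (20.6938533782959, 12.916571617126465), 75.16757202148438) [0.60422795 0.03344485 0.04691509] [0.60401461 0.03321764 0.04715123]
  top ((601.5047607421875, 37.391204833984375), (12.813130378723145, 20.247936248779297), 6.54071044921875) [0.60003037 0.03868388 0.04652382] [0.59940467 0.03967342 0.04672292]
```

View pics/wrist6.png

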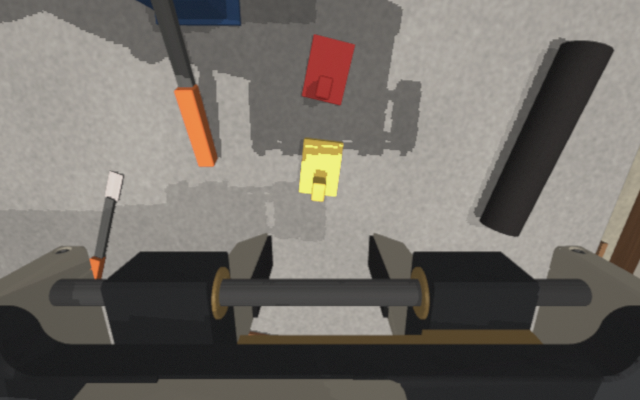

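View pics/scene6.png

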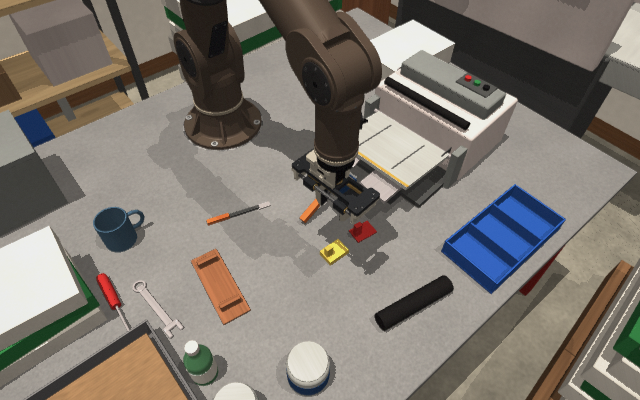

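```bash
python3 -m crank '[[[0,0,0],6.3,100],[[0,0,0],6.3,100],[[0,0,0],0,100]]'; python3 -c "
from h import *
togo(w2m(np.array([.6023,.0365,.015])))"
```

```text
clock: 14.35
position: [0.6079, -0.0592, 0.1936]
ee_rot: [-2.355, -2.078, -0.0]
force: [-0.5, 0.4, -0.6]
width: 0.608
clock 14.35 mach [ 0.0857 -0.224   0.1936] tool x yaw 82.85 z [-0.  0. -1.] F [-0.5  0.4 -0.6] w 0.608
shift cm [ 9.42 -1.74 17.86]
```

```bash
python3 -m crank '[[[4,-0.7,2],0,100],[[4,-0.7,4],0,100],[[1.4,-0.35,3],0,100],[[0,0,2],0,100],[[0,0,0],0,100]]'; python3 shim.py 7|head -3; python3 -c "
from h import *
togo(w2m(np.array([.6023,.0365,.015])))"
```

```text
clock: 14.85
position: [0.6006, 0.0314, 0.0857]
ee_rot: [-2.347, -2.083, 0.007]
force: [-0.0, -0.9, -0.4]
width: 0.609
clock 14.85 mach [ 0.0867 -0.1331  0.0857] tool x yaw 83.18 z [-0.005 -0.    -1.   ] F [-0.  -0.9 -0.4] w 0.609
shift cm [ 11.21 -11.22   8.62]
wrist 3464 518 rect ((607.9364013671875, 55.01353454589844), (61.311012268066406, 42.99065399169922), 82.07898712158203) z 0.00676217259676539
clock 15.0 mach [ 0.0899 -0.1348  0.0895] tool x yaw 82.93 z [ 0.002 -0.    -1.   ] F [-0.3 -0.3  0.4] w 0.609
shift cm [ 0.62 -0.25  7.45]
```

View pics/wrist7.png

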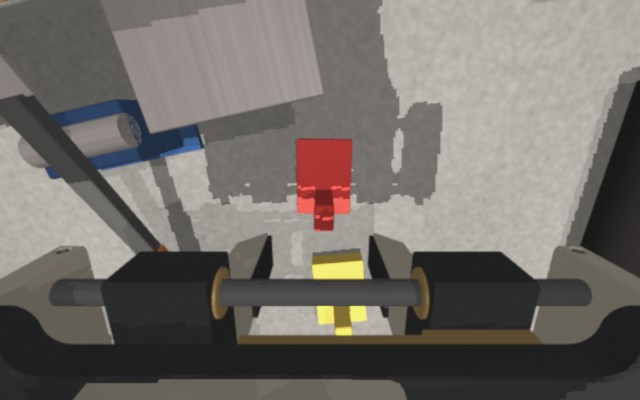

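```bash
python3 -m crank '[[[0.5,0,2.5],0,100],[[0,0,2.5],0,100],[[0,0,1.5],0,100],[[0,0,0.9],0,100],[[0,0,0],0,100]]' 25; python3 -m crank '[[[0,0,0],0,180],[[0,0,0],0,255],[[0,0,0],0,255],[[0,0,0],0,255],[[0,0,0],0,255]]'; python3 -m crank '[[[0,0,0],0,255],[[0,0,0],0,255],[[0,0,0],0,255],[[0,0,0],0,255],[[0,0,0],0,255]]'
```

```text
clock: 15.5
position: [0.6038, 0.035, 0.0139]
ee_rot: [-2.355, -2.079, 0.001]
force: [0.2, 0.3, 0.4]
width: 0.608
clock: 16.0
position: [0.6042, 0.0355, 0.0145]
ee_rot: [2.354, 2.079, 0.001]
force: [-0.5, 0.2, -0.3]
width: 0.221
clock: 16.5
position: [0.604, 0.0355, 0.0143]
ee_rot: [2.355, 2.08, 0.0]
force: [-1.0, 0.8, 4.5]
width: 0.148
```

```bash
python3 -m crank '[[[0,0,-2],0,255],[[0,0,-4],0,255],[[0,0,-4],0,255],[[-3,0,-4],0,255],[[-3,0,-2],0,255]]'; python3 -m crank '[[[0,0,0],-6.2,255],[[0,0,0],-6.2,255],[[0,0,0],0,255],[[0,0,0],0,255]]'; cat > held.py <<'E'
from h import *
import sys
o=monitor.observe(); togo([.06,-.06,.15])
R=Ro.from_rotvec(o['ee_rot']).as_matrix()
for n in ['wrist','scene','side']:
    im,d=snap(n,n+sys.argv[1]+'.png'); hsv=cv2.cvtColor(im,cv2.COLOR_RGB2HSV).astype(int); H,S=hsv[...,0],hsv[...,1]
    P=cloud(n,d,((H<7)|(H>173))&(S>140)); L=(P-o['position'])@R
    q=(abs(L[:,0])<.08)&(abs(L[:,1])<.05)&(abs(L[:,2])<.04); L=L[q]; 
    b=L[L[:,2]>.003]
    if len(b)>10: print(n,len(L),len(b),'plate rel tool: rect',cv2.minAreaRect((b[:,:2]*1000).astype(np.float32)),'xmax',np.percentile(b[:,0],99).round(4),'z slope',np.polyfit(b[:,0],b[:,2],1).round(3),'zmed',np.median(b[:,2]).round(4))
E
python3 held.py 8
```

```text
clock: 17.0
position: [0.5979, -0.0237, 0.1775]
ee_rot: [2.35, 2.081, 0.006]
force: [0.7, -2.2, -1.5]
width: 0.151
clock: 17.4
position: [0.5963, -0.024, 0.1737]
ee_rot: [-2.12, -2.318, 0.0]
force: [-0.4, 0.1, -0.2]
width: 0.153
clock 17.4 mach [ 0.0774 -0.1879  0.1737] tool x yaw 95.12 z [-0.001  0.    -1.   ] F [-0.4  0.1 -0.2] w 0.153
shift cm [12.78 -1.77  2.38]
wrist 6604 5356 plate rel tool: rect ((27.889699935913086, 0.4460906982421875), (43.297218322753906, 47.14850997924805), 89.95947265625) xmax 0.0508 z slope [0.008 0.009] zmed 0.0094
scene 146 104 plate rel tool: rect ((7.351317405700684, 7.1782379150390625), (61.32829284667969, 40.29142379760742), 26.870935440063477) xmax 0.0423 z slope [0.004 0.009] zmed 0.0086
side 317 237 plate rel tool: rect ((21.397018432617188, -2.3670310974121094), (44.90958786010742, 62.90574645996094), 88.8167953491211) xmax 0.0513 z slope [0.033 0.008] zmed 0.0091
```

View pics/wrist8.png

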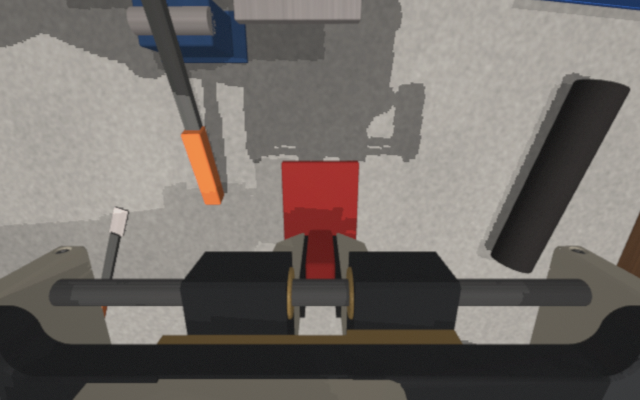

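View pics/scene8.png

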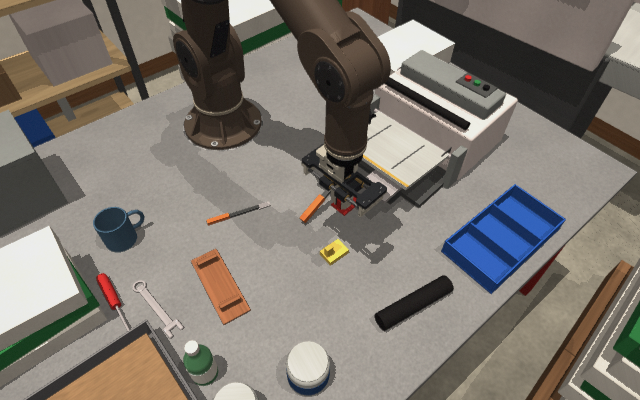

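```bash
python3 -m crank '[[[4,-0.6,1],0,255],[[4,-0.6,1],0,255],[[3.2,-0.6,1],0,255],[[1,0,1],-0.2,255],[[0,0,0],0,255]]'; python3 -c "
from h import *
togo([.06,-.06,.111])"
```

```text
clock: 18.05
position: [0.5662, 0.0978, 0.1328]
ee_rot: [-2.108, -2.327, 0.002]
force: [-0.1, -1.0, -1.1]
width: 0.146
clock 18.05 mach [ 0.0586 -0.0638  0.1328] tool x yaw 95.67 z [-0.002  0.    -1.   ] F [-0.1 -1.  -1.1] w 0.146
shift cm [0.38 0.15 2.18]
```

```bash
python3 -m crank '[[[0,0.1,1],0,255],[[0,0,0.7],0,255],[[0,0,0.4],0.3,255],[[0,0,0],0,255],[[0,0,0],0,255]]'; python3 held.py 9;  python3 -c "
from h import *
togo([.06,-.017,.110])"
```

```text
clock: 18.55
position: [0.5685, 0.0953, 0.1132]
ee_rot: [2.12, 2.319, -0.0]
force: [-0.4, 0.9, -0.9]
width: 0.148
clock 18.55 mach [ 0.0607 -0.0666  0.1132] tool x yaw 95.14 z [ 0. -0. -1.] F [-0.4  0.9 -0.9] w 0.148
shift cm [ 0.66 -0.07 -3.68]
wrist 6605 5352 plate rel tool: rect ((27.70015525817871, 0.4374961853027344), (43.34222412109375, 47.10749435424805), 89.8880615234375) xmax 0.0509 z slope [0.005 0.009] zmed 0.0092
scene 146 104 plate rel tool: rect ((11.486231803894043, 7.641899108886719), (66.32235717773438, 40.83272171020508), 26.225351333618164) xmax 0.0482 z slope [-0.005  0.009] zmed 0.0087
side 314 227 plate rel tool: rect ((17.449453353881836, -3.1874523162841797), (44.723236083984375, 54.63530731201172), 89.76164245605469) xmax 0.0439 z slope [0.011 0.008] zmed 0.0085
clock 18.7 mach [ 0.0608 -0.0661  0.1135] tool x yaw 95.18 z [ 0.001  0.    -1.   ] F [ 0.9  0.6 -1.9] w 0.151
shift cm [ 4.91 -0.09  0.35]
```

View pics/wrist9.png

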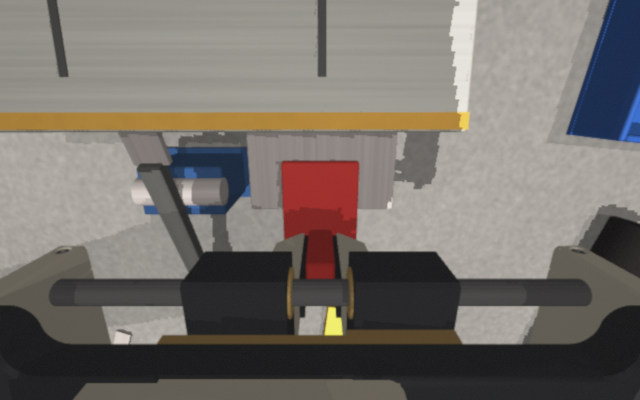

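```bash
python3 -m crank '[[[0.5,0,0.3],0,255],[[1.5,0,0],0,255],[[1.2,0,0],0,255],[[1,0,0],0,255],[[0.6,0,0],0,255]]'; python3 -m crank '[[[0,0,0],0,255],[[0,0,0],0,255]]'; python3 held.py 10;  python3 -c "
from h import *
togo([.06,-.017,.105])"
```

```text
clock: 19.2
position: [0.5637, 0.1458, 0.1102]
ee_rot: [-2.116, -2.322, -0.001]
force: [0.7, 0.3, -0.4]
width: 0.148
clock: 19.4
position: [0.564, 0.1435, 0.1101]
ee_rot: [2.118, 2.32, -0.0]
force: [0.3, -0.1, -1.0]
width: 0.152
clock 19.4 mach [ 0.0606 -0.0181  0.1101] tool x yaw 95.21 z [ 0. -0. -1.] F [ 0.3 -0.1 -1. ] w 0.152
shift cm [-4.19 -0.06 -3.99]
wrist 1788 538 plate rel tool: rect ((7.8578009605407715, 0.22182655334472656), (7.867584228515625, 42.8531608581543), 0.15933607518672943) xmax 0.0115 z slope [-0.255  0.011] zmed 0.0092
scene 128 81 plate rel tool: rect ((-3.1732397079467773, 8.029502868652344), (53.11360168457031, 31.41910171508789), 48.9392204284668) xmax 0.0234 z slope [0.007 0.008] zmed 0.0084
clock 19.55 mach [ 0.0607 -0.0187  0.1101] tool x yaw 95.14 z [ 0. -0. -1.] F [-0.2 -0.3 -0.9] w 0.153
shift cm [ 0.17 -0.07  0.51]
```

View pics/wrist10.png

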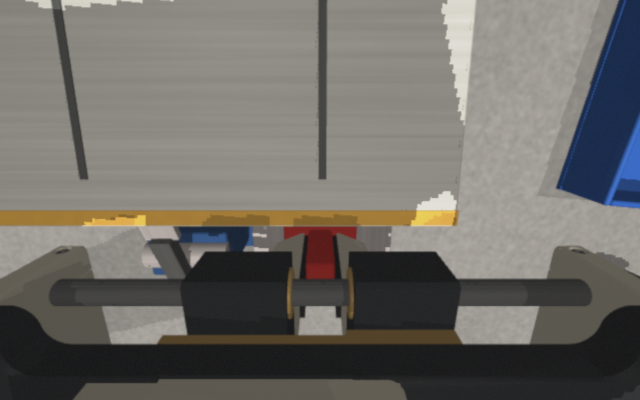

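View pics/scene10.png

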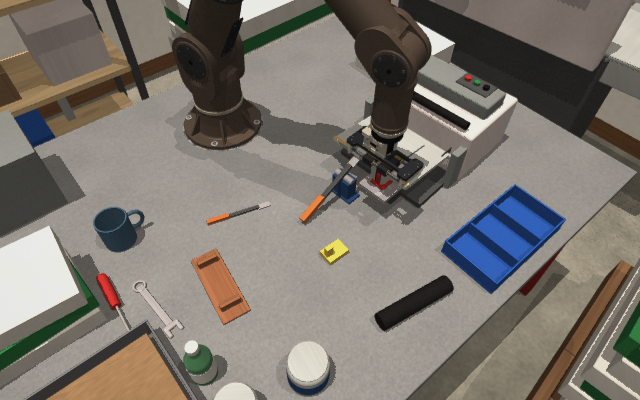

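```bash
python3 -m crank '[[[0.2,0,0.1],0,255],[[0.1,0,0.2],0,255],[[0,0,0.2],0,255],[[0,0,0],0,255]]'; python3 -m crank '[[[0,0,0.1],0,255],[[0,0,0],0,255],[[0,0,0],0,255]]'
```

```text
clock: 19.95
position: [0.5635, 0.1466, 0.1047]
ee_rot: [-2.118, -2.32, 0.001]
force: [-0.2, 1.1, -0.5]
width: 0.152
clock: 20.25
position: [0.5638, 0.1466, 0.1043]
ee_rot: [2.118, 2.32, 0.0]
force: [-1.2, -1.3, 1.5]
width: 0.151
```

```bash
python3 -m crank '[[[0,0,0],0,200],[[0,0,0],0,170],[[0,0,0],0,140],[[0,0,0],0,140],[[0,0,0],0,140]]';  python3 -m crank '[[[0,0,-1],0,140],[[0,0,-3],0,140],[[0,0,-3],0,140],[[0,0,-3],0,140],[[-4,0,-2],0,140]]'; python3 -m crank '[[[-5,0,-1],0,140],[[-5,-2,0],0,140],[[-5,-4,0],0,140],[[-4,-4,0],0,140],[[0,0,0],0,140]]'; python3 leaf.py; cat > fin.py <<'E'
from h import *
import sys
for n in ['wrist','scene','side']:
    im,d=snap(n,n+sys.argv[1]+'.png'); hsv=cv2.cvtColor(im,cv2.COLOR_RGB2HSV).astype(int); H,S=hsv[...,0],hsv[...,1]
    M=w2m(cloud(n,d,((H<7)|(H>173))&(S>130))); M=M[(abs(M[:,0]-.06)<.08)&(abs(M[:,1])<.1)&(M[:,2]>.05)&(M[:,2]<.16)]
    if len(M)>5:
        T=M[M[:,2]>.13]; B=M[M[:,2]<.105]
        print(n,len(M),'tabtop',len(T),T.mean(0).round(4) if len(T) else '', cv2.minAreaRect((T[:,:2]*1000).astype(np.float32)) if len(T)>4 else '')
        if len(B): print('  plate',len(B),B.min(0).round(4),B.max(0).round(4),np.median(B,0).round(4))
E
python3 fin.py 11
```

```text
clock: 20.75
position: [0.5638, 0.1467, 0.1041]
ee_rot: [2.118, 2.32, 0.0]
force: [0.5, -1.0, -0.0]
width: 0.445
clock: 21.25
position: [0.5674, 0.1131, 0.2273]
ee_rot: [-2.108, -2.328, -0.008]
force: [1.0, 0.8, -1.0]
width: 0.453
clock: 21.75
position: [0.494, -0.0764, 0.2348]
ee_rot: [2.128, 2.31, -0.004]
force: [-0.6, 0.8, -1.1]
width: 0.451
side 4207 leaf angle 0.10647878664031366 edge top z 0.12265822806128844
scene 2057 leaf angle 0.10898560004215806 edge top z 0.12340732845512468
scene 231 tabtop 45 [ 0.061  -0.0187  0.1363] ((59.819400787353516, -17.041431427001953), (14.986391067504883, 22.131887435913086), 3.5609283447265625)
  plate 132 [ 0.038  -0.03    0.0908] [0.0825 0.0133 0.1049] [ 0.0681 -0.014   0.0962]
side 102 tabtop 55 [ 0.0568 -0.0123  0.1354] ((57.462059020996094, -14.136177062988281), (15.267597198486328, 22.757850646972656), 7.880136013031006)
```

View pics/scene11.png

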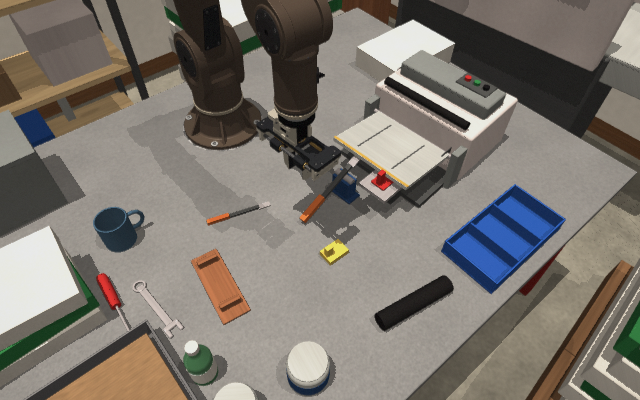

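View pics/wrist11.png

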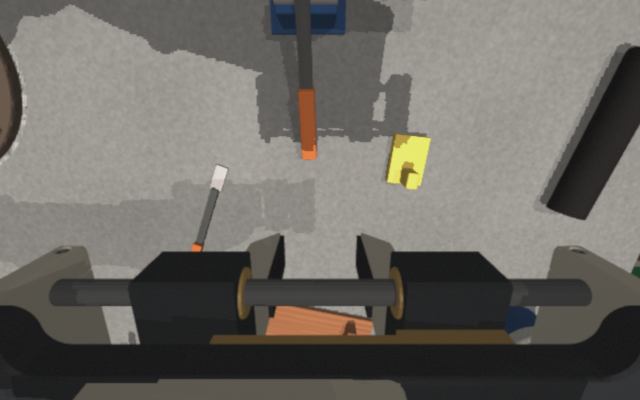

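```bash
python3 -m crank '[[[0,0,0],0,140],[[0,0,0],0,140],[[0,0,0],0,140]]'; python3 fin.py 12; python3 leaf.py; python3 -c "
from h import *
print(workorder.sign_off())"
```

```text
clock: 22.3
position: [0.4981, -0.0695, 0.2338]
ee_rot: [-2.117, -2.321, 0.0]
force: [-0.5, 0.5, 0.1]
width: 0.454
scene 232 tabtop 43 [ 0.061  -0.0182  0.1362] ((59.6368408203125, -17.26198959350586), (13.865554809570312, 21.868032455444336), 4.008276462554932)
  plate 135 [ 0.0376 -0.0294  0.0893] [0.0823 0.0128 0.1048] [ 0.0676 -0.0148  0.0957]
side 102 tabtop 50 [ 0.0574 -0.0128  0.1357] ((58.08765411376953, -14.045755386352539), (14.081268310546875, 21.58690643310547), 1.491371989250183)
side 4213 leaf angle 0.10649731232448269 edge top z 0.12267804267079292
scene 2060 leaf angle 0.1065574778314234 edge top z 0.12314617359428305
the job is handed in; nothing more can be done
None
```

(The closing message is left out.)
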